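# Lock the stamping block in the lidded case

### The arm

A 6-joint arm with a two-finger parallel gripper is mounted at the origin on the work surface. World frame = base frame: x ahead of the robot, y to its left, z up, the work surface at z = 0. Lengths are in mm, angles in rad, forces in N, time in s.
With the tool pointing down it reaches from about 350 to 975 mm from the base axis. Payload 7.1 kg.
Tool frame: the origin (TCP) lies midway between the tips of the shut fingers; the grasp point (between the pads) lies 19 mm behind it (ctrl.grasp_offset is the distance from the TCP to the grasp point, in mm); z points along the fingers, y is the line along which they close (so a half turn about z gives the same grasp; the last joint's range is limited). The gripper opens to 88 mm and grips with 3 to 60 N. Pads are 20 mm wide; open, the fingers measure 115 mm over their backs; the gripper's body (75 mm by 178 mm) begins 61 mm behind the grasp point.
Start: joints at [1.093, 0.423, 1.63, -0, 1.089, -0.019], TCP at [276.763, 560.363, 222.675] pointing down, gripper open.
Joint ranges: [-3, 3], [-0.9, 2.11], [0.09, 2.58], [-1.31, 4.45], [0.11, 2.69], [-2.54, 2.54]. Speed limits (rad/s): [2.39, 2.39, 3.01, 3.14, 3.14, 3.14].

### API

Orientations are given as a rotation vector (axis times angle).
In Python, from workcell import sensors, viewer, ctrl gives the robot as it stands. The module is installed in compiled form; this text tells all that it offers.
- The arm moves only by the shell command python3 -m handwheel 'ROWS'. ROWS is JSON, a list of rows, each a list of 7 numbers: the shift along the tool's x, y, z in mm, then the turn, a rotation vector about the tool's x, y, z in rad, then the closure, from 0 (fully open) to 1 (shut). In form: [[x, y, z, rx, ry, rz, jaw], ...]. A call has 1 to 10 rows; each row shifts and turns the commanded pose from where the row before left it, along the tool's axes as they then stand; what a row does not reach is not made up. A row lasts 1/8 s, in which the tool goes at most 62.5 mm and 10.7 degrees, less where a joint would pass 70% of its speed; a pose out of reach is approached as far as the arm can. A call is refused whole if a number of a shift passes 62.5 or a number of a turn 0.188, either way. A call with a gripper value outside its range is refused whole. The fingers move at their own pace and stop on an object; the grip force is fixed at half the most. Time passes only in rows, so rows that do not move let the fingers close. It gives the time, the measured TCP pose, the force, the opening and the grip force at its end, in the units of the state.
- sensors.get_obs(): the state, without advancing time (a new reading comes with each control period).
- viewer.get_image(name): name is "side" or "top"; returns a dict with "frame" (384x512x3 uint8, blue, green, red), "fov_y" (degrees; the focal length in pixels is half the picture's height over the tangent of half this angle, whatever the lens; pixels are square), "cx", "cy" (the principal point, pixels), "R" (3x3) and "t" (3): a world point X has camera coordinates R X + t. Camera axes: x right, y down, z forward; pixel columns grow to the right and rows downward; lengths in mm; the calibration is good to about 2 mm. A picture is of the moment at which its call begins. There is no depth.
- ctrl.close_job(): hands the job in; it is judged then, once.
The state is a dict: "t": time; "qpos": joint angles; "qvel": joint speeds; "joint_torque": joint torques, N m; "ee_pos": TCP position; "orientation": TCP orientation; "ft_force": force on the tool from outside, world axes, zero at the start; "moment": the same for the moment, N m; "width": finger opening in mm; "grasp_force": force on a finger pad.
Only numpy, scipy, OpenCV 4.12 (cv2) and the standard library are available. Lean on these libraries where they do the work, as an engineer would, in place of code of your own. Each camera call takes 0.05 s, during which the arm holds its last target. There are 200 camera calls.

### The job

First swing the wooden case's lid up past its balance point, so that it stays open by itself. Then take the brass-faced block out of its steel channel, set it down on the bench to take it again by its two ends, and lower it gently (never let it drop) into the case's front bed, brass up, midway along the bed and snug along the fixed rail. Last, put the wooden wedge, thin end down and flat face to the block, into the gap that is left, midway along the block, and press it firmly down until it holds the block tight against the rail; leave the lid open, the parallel stick in the rack, and the roll, can and jar where they stand.

Things in the scene. Friction and masses are not known exactly. Their poses are not given: they have to be found in the camera images.
- case: Dark wooden case, fixed, 150 (x) x 190 (y) x 54 mm high without lid; origin: centre of underside, x to the hinge side, y along the hinge. Walls, floor 8 mm. A fixed rail as high as the walls runs along y from x = -13 to 0. The bed (174 mm long) lies in front of it, a store behind. A sloping cheek lines the middle 120 mm of the front wall: bed 45 mm wide at the floor, 54 at the top.
- bed (a point): Point on the bed's floor where the middle of the block's underside belongs when it lies snug to the rail: case x = -28, y = 0, z = 8 mm; axes as the case. The block there lies with its x axis along the case's x, either way round.
- lid (a joint): Lid angle: 0 shut, 1.95 rad at the open stop; the lid turns about the case's y axis, its front edge going up and then away from the robot. The lid is 150 x 190 x 8 mm, about 0.32 kg with its knob, free hinge. It falls shut below about 1.4 rad and falls open by itself onto the stop beyond that.
- lid_hinge (a point): Point on the hinge axis, middle of the lid's far edge: case x = 75, y = 0, z = 54.5 mm.
- lid_knob (a point): Centre of the brass barrel knob (a cylinder 24 mm across and 26 mm long, lying along the hinge direction, on a 12 mm stem) on the lid's upper face: 120 mm from the hinge axis along the lid and 34 mm off the plane of the lid's underside (26 mm above its upper face). Held by its two flat ends, the barrel turns freely between the fingers as the lid swings.
- tray: Steel channel, fixed to the bench: 130 (x) x 80 (y) mm, 4 mm floor, two walls 40 mm high and 7 mm thick along its x direction, 66 mm apart inside, ends open. Origin at the centre of its underside. It stands on one side of the case, the rack on the other; the sides change.
- block: Wooden block with a brass plate on top, 30 (x) x 60 (y) x 40 mm high, about 0.2 kg; origin at the centre of its underside. It stands in the channel, its 60 mm length across between the walls, so that there it can be held only by its 30 mm sides; in the bed there is finger room only at its two ends.
- rack: Wooden rack, fixed to the bench, 60 (x) x 150 (y) x 26 mm high, origin at the centre of its underside; two sockets 20 mm deep, 24 (x) x 40 (y) mm, centred at y = +35 and -35 mm, floor at z = 6 mm. The wedge stands in one, the parallel stick in the other.
- wedge: Plain wooden wedge, thin end down, 85 mm high, 36 wide (y), 55 g. Origin: centre of its 16 mm thick thin end (underside). Flat face at x = +8; the other slopes (1 in 5) from x = -8 at the bottom to -19 at height 55; above, a straight head 27 mm thick, x = -19 to +8. In the bed the flat face goes to the block and rail, the slope to the cheek.
- wedge_home (a point): Point of the case where the wedge's origin is when it just becomes tight with the block against the rail: case x = -51, y = 0, z = 14 mm (6 mm above the bed's floor); axes as the case and, then, the wedge. The head then stands 45 mm above the walls. A press of 15 to 20 N straight down on the head makes it hold by friction.
- stick: Plain wooden stick of even thickness, 16 (x) x 36 (y) x 85 mm, standing in the rack's other socket; not wanted. Origin at the centre of its underside.
- roll: Bystander: cardboard tape roll, 94 mm across, 50 mm high, origin at the centre of its underside.
- can: Bystander: steel can, 74 mm across, 100 mm high, origin at the centre of its underside.
- jar: Bystander: amber jar, 64 mm across, 85 mm high, origin at the centre of its underside.
There are look-alikes about, which are no part of the job. There is more than one size of the case; the one meant has the size given above.

How it is judged (in metres and radians):
On the way, in this order (a step that is already met when the one before it is completed fails the run):
1. the lid is up past its balance point, resting open near its stop (value of joint lid above 1.8 rad), for 0.3 s.
2. the block stands on the bed's floor inside the bed, let go (x of block in the frame of bed between -0.019 and 0.007 m and y of block in the frame of bed between -0.02 and 0.02 m and z of block in the frame of bed between -0.003 and 0.003 m and contact force between the fingers and block below 0.1 N and angle between block's own z axis and vertical below 0.1 rad), for 0.2 s.
At the end, for the whole second after the job is handed in: Lid open over 1.8 rad. Block upright on the bed floor, within 3 mm of the rail, 0.08 rad of square, 20 mm of the bed's middle. Wedge upright (0.1 rad), flat face to the block, within 20 mm of its middle, thin end under 12 mm above the bed floor, pressing the block with over 2 N. All at rest (value of joint lid above 1.8 rad and x of block in the frame of bed between -0.003 and 0.003 m and y of block in the frame of bed between -0.02 and 0.02 m and z of block in the frame of bed between -0.003 and 0.003 m and angle between block's own z axis and vertical below 0.08 rad and angle between the x axis of block and the x axis of case, either way round below 0.08 rad and z of wedge in the frame of bed between -0.002 and 0.012 m and angle between wedge's own z axis and vertical below 0.1 rad and x of wedge in the frame of bed between -0.027 and -0.019 m and y of wedge in the frame of block between -0.02 and 0.02 m and contact force between wedge and block above 2 N and linear speed of each of block, wedge below 0.01 m/s); the robot touches nothing.
It fails at once if the roll is pushed out of its place (25 mm or more) or knocked over (distance of roll from where it was at the start of the episode above 0.025 m or angle between roll's own z axis and vertical above 0.5 rad).
It fails at once if the can is pushed out of its place (25 mm or more) or knocked over (distance of can from where it was at the start of the episode above 0.025 m or angle between can's own z axis and vertical above 0.5 rad).
It fails at once if the jar is pushed out of its place (25 mm or more) or knocked over (distance of jar from where it was at the start of the episode above 0.025 m or angle between jar's own z axis and vertical above 0.5 rad).
It fails at once if the parallel stick is taken or knocked out of its socket (moved 25 mm or more) (distance of stick from where it was at the start of the episode above 0.025 m).
It fails at once if the block is dropped into the bed (faster than 0.4 m/s inside it) (horizontal distance between block and bed below 0.03 m and z of block in the frame of bed below 0.03 m and linear speed of block above 0.4 m/s).
It also fails if it takes over 72 s, if anything falls off the work surface, if the arm or the gripper's body presses on something with over 40 N, if the wrist force passes 120 N, or if a joint passes its speed limit or range.

## Working session

There is one attempt and no reset: what is moved stays moved. The work goes in short steps, Python scripts to look and compute and a shell command to move; the robot and the scene stay as the last step left them, time stands still between calls to the robot, and variables do not carry over. Pictures are saved under pics/ and viewed, at most 10 in all, crops included, and the job is handed in when it is done.

```bash
mkdir -p pics
cat > h.py <<'E'
import numpy as np, cv2
from workcell import sensors, viewer, ctrl
from scipy.spatial.transform import Rotation as Ro
def cam(n):
    d=viewer.get_image(n); d['R']=np.array(d['R']);d['t']=np.array(d['t'])
    d['f']=d['frame'].shape[0]/2/np.tan(np.radians(d['fov_y'])/2); return d
def ray(d,u,v,z):
    c=-d['R'].T@d['t']; r=d['R'].T@np.array([(u-d['cx'])/d['f'],(v-d['cy'])/d['f'],1]); return c+r*(z-c[2])/r[2]
def proj(d,X):
    p=d['R']@np.array(X,float)+d['t']; return d['f']*p[:2]/p[2]+[d['cx'],d['cy']]
E
python3 - <<'E'
from h import *
for n in('top','side'):
    d=cam(n); np.save(n+'0.npy',d,allow_pickle=True); cv2.imwrite(f'pics/{n}0.png',cv2.resize(d['frame'],(800,600)))
    print(n,d['f'],d['cx'],d['cy'],-d['R'].T@d['t'],d['R'].round(3).tolist())
o=sensors.get_obs();print(o['t'],o['ee_pos'],Ro.from_rotvec(o['orientation']).as_matrix().round(3),o['ft_force'],o['width'],ctrl.grasp_offset)
E
```

```text
top 347.4494944328024 253.96069051735705 191.1408885036832 [334.80582513   9.13531218 908.11283502] [[0.018, -1.0, 0.005], [-0.979, -0.019, -0.203], [0.203, -0.001, -0.979]]
side 497.0224965181782 248.8414329636356 192.88001131124156 [-206.59406783 -748.69725422  768.09411277] [[0.721, -0.693, -0.001], [-0.381, -0.395, -0.836], [0.579, 0.603, -0.549]]
0.1 [276.56775452 559.94563919 221.99941219] [[-0.897  0.443 -0.001]
 [ 0.443  0.897 -0.001]
 [ 0.    -0.001 -1.   ]] [ 0.00607381 -0.31358852 -0.7732247 ] 87.96858558939992 18.700000000000003
```

View pics/top0.png

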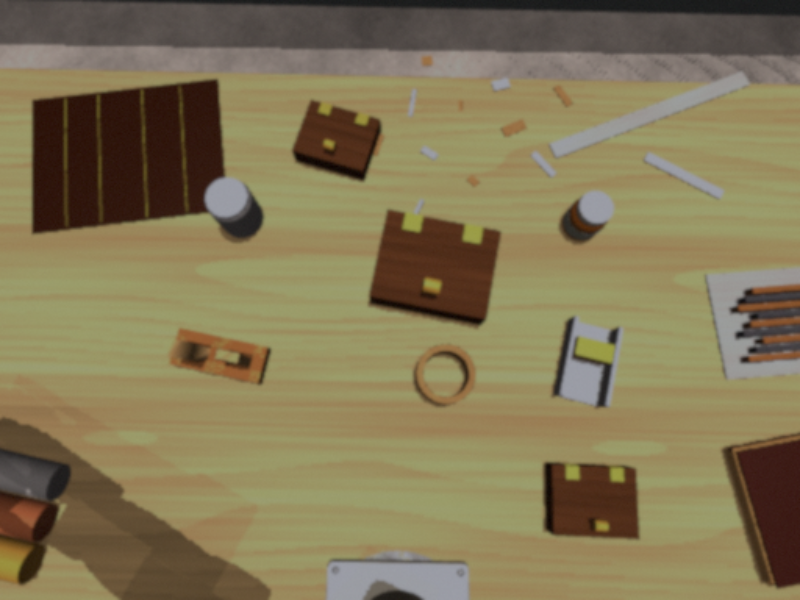

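View pics/side0.png

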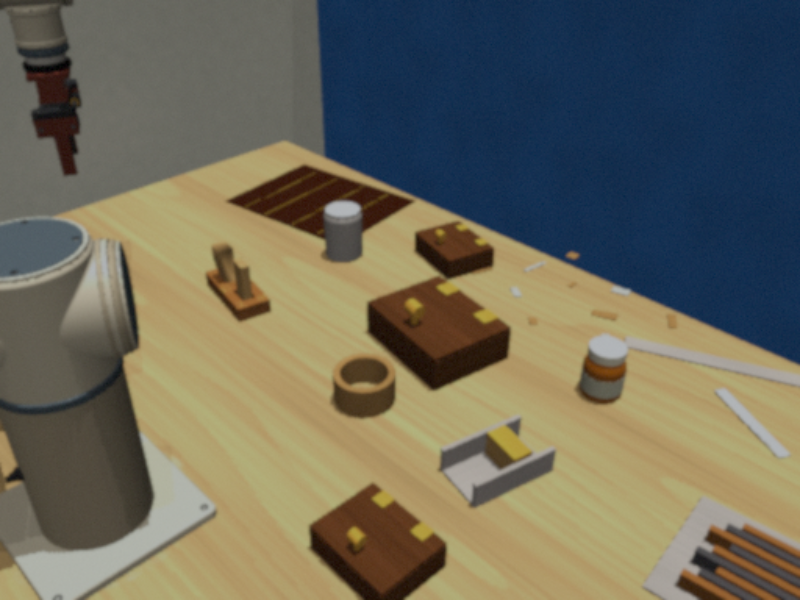

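Top view (800x600 scaling): the case is at (435,265), its knob at (431,286), the channel at (588,360) with the block at (595,349), the rack at (220,355), the roll at (445,375), the can at (230,205) and the jar at (588,215). The other two cases are smaller look-alikes.

Run:
```python
from h import *
T=np.load('top0.npy',allow_pickle=True).item();S=np.load('side0.npy',allow_pickle=True).item()
f=T['frame'];hsv=cv2.cvtColor(f,cv2.COLOR_BGR2HSV)
def comps(m,mina=25):
    n,l,s,c=cv2.connectedComponentsWithStats(m.astype(np.uint8))
    for i in range(1,n):
        if s[i,4]>=mina:
            ys,xs=np.where(l==i); yield c[i],s[i,4],cv2.minAreaRect(np.c_[xs,ys].astype(np.float32))
print('px brass',hsv[224,380],'bench',hsv[300,380],'lid',hsv[170,250],'knob',hsv[183,276])
brass=(hsv[...,0]>22)&(hsv[...,0]<33)&(hsv[...,1]>170)&(hsv[...,2]>110)
for c,a,r in comps(brass,15):
    if 180<c[0]<430: print('brass',c.round(1),a,np.round(cv2.boxPoints(r),1).tolist())
lid=(hsv[...,2]<100)&(hsv[...,1]>120)
k=[(388,211),(500,231),(483,323),(372,300)]
for z in(62.5,):
    P=[ray(T,u*.64,v*.64,z)[:2] for u,v in k]; print(np.round(P,1).tolist()); 
    print([round(float(np.linalg.norm(P[i]-P[(i+1)%4])),1) for i in range(4)])
for name,(u,v),z in [('knob',(431,284),100),('can',(228,193),100),('jar',(596,206),85),('roll',(445,374),50),('block',(595,349),44),('rackA',(172,353),26),('rackB',(268,367),26),('wl',(188,350),91),('wr',(228,355),91),('ch1',(574,317),44),('ch2',(621,328),44),('ch3',(609,405),44),('ch4',(556,397),44)]:
    print(name,ray(T,u*.64,v*.64,z).round(1))
a=cv2.resize(f[200:256,100:180],(800,560),interpolation=cv2.INTER_CUBIC)[:290]
b=cv2.resize(S['frame'][145:210,120:185],(400,400),interpolation=cv2.INTER_CUBIC)[:300]
b2=cv2.resize(f[195:265,345:405],(400,300),interpolation=cv2.INTER_CUBIC)
cv2.imwrite('pics/c0.png',np.vstack([a,np.hstack([b,b2])]))
```

```text
px brass [ 31 141 156] bench [ 11 173  84] lid [ 11 169  86] knob [ 28 144 154]
[[656.8, 25.6], [625.9, -158.1], [473.2, -128.3], [506.8, 47.8]]
[186.3, 155.6, 179.2, 151.6]
knob [525.9 -43.4 100. ]
can [667.4 278.5 100. ]
jar [ 663.5 -309.    85. ]
roll [393.1 -69.5  50. ]
block [ 437.6 -309.7   44. ]
rackA [420.2 371.4  26. ]
rackB [400.6 214.3  26. ]
wl [418.9 321.1  91. ]
wr [412.5 260.4  91. ]
ch1 [ 488.9 -278.6   44. ]
ch2 [ 472.4 -353.5   44. ]
ch3 [ 350.1 -326.8   44. ]
ch4 [ 360.9 -244.2   44. ]
```

View pics/c0.png

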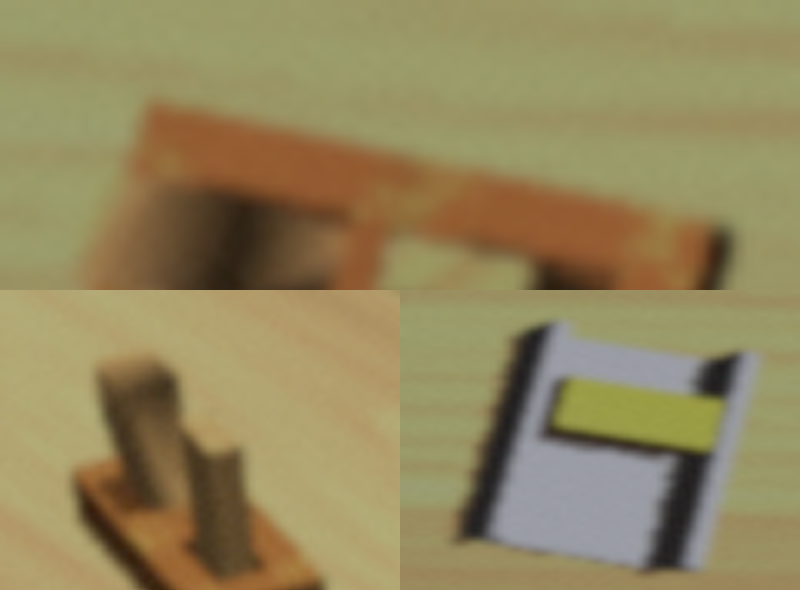

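Wedge is the left piece at about (188,350) in the top view: it widens upward and its slope faces the robot, so its flat face points to +x. The stick is at (228,355). Next I measure more precisely.

```bash
cat >> h.py <<'E'
def mask_top(d,x0,x1,y0,y1,fn):
    hsv=cv2.cvtColor(cv2.GaussianBlur(d['frame'],(3,3),0),cv2.COLOR_BGR2HSV).astype(int); m=np.zeros(hsv.shape[:2],np.uint8)
    m[y0:y1,x0:x1]=fn(hsv[y0:y1,x0:x1,0],hsv[y0:y1,x0:x1,1],hsv[y0:y1,x0:x1,2]); 
    n,l,s,c=cv2.connectedComponentsWithStats(m); i=1+np.argmax(s[1:,4]); return (l==i).astype(np.uint8)
def rect(d,m,z):
    "rectified mask -> world min-area rectangle at height z: centre, sides, corner list"
    c=max(cv2.findContours(m,cv2.RETR_EXTERNAL,cv2.CHAIN_APPROX_NONE)[0],key=cv2.contourArea)[:,0]
    P=np.array([ray(d,u,v,z)[:2] for u,v in c],np.float32); r=cv2.minAreaRect(P); b=cv2.boxPoints(r)
    e=b[1]-b[0] if np.linalg.norm(b[1]-b[0])>np.linalg.norm(b[2]-b[1]) else b[2]-b[1]
    return np.round(r[0],1),np.round(r[1],1),round(float(np.degrees(np.arctan2(e[1],e[0]))%180),1)
def go(x,y,z,yaw):
    "tool-frame shift and z-turn to put TCP at xyz, tool-y along world direction yaw deg (mod 180)"
    o=sensors.get_obs();M=Ro.from_rotvec(o['orientation']).as_matrix();p=np.array(o['ee_pos'])
    cur=np.degrees(np.arctan2(M[1,1],M[0,1])); dy=(yaw-cur+90)%180-90
    print('t%.2f'%o['t'],'at',p.round(1),'tool-y',round(cur,2),'tilt',M[:2,2].round(4),'shift tool',(M.T@(np.array([x,y,z])-p)).round(1),'turn rz',round(-np.radians(dy),3),'| F',np.round(o['ft_force'],1),'w',round(o['width'],1))
E
python3 - <<'E'
from h import *
T=np.load('top0.npy',allow_pickle=True).item();S=np.load('side0.npy',allow_pickle=True).item()
m=mask_top(T,235,322,132,210,lambda h,s,v:(v>62)&(v<125)&(s>130)); 
m=cv2.morphologyEx(m,cv2.MORPH_CLOSE,np.ones((15,15),np.uint8)); print('lid',rect(T,m,62.5))
yel=lambda h,s,v:(h>23)&(h<36)&(s>120)&(v>100)
mb=mask_top(T,350,400,205,245,yel); print('block',rect(T,mb,44))
mk=mask_top(T,265,290,175,192,yel); print('knob',rect(T,mk,96))
ks=mask_top(S,252,275,185,212,yel); 
def cen(m): q=cv2.moments(m,True); return q['m10']/q['m00'],q['m01']/q['m00']
a,b=cen(mk),cen(ks)
Pm=[np.array([[d['f'],0,d['cx']],[0,d['f'],d['cy']],[0,0,1]])@np.c_[d['R'],d['t']] for d in(T,S)]
X=cv2.triangulatePoints(Pm[0],Pm[1],np.array(a),np.array(b));print('knob tri',a,b,(X[:3]/X[3]).ravel().round(1))
go(526,-43,240,80)
mm=mask_top(T,235,322,132,210,lambda h,s,v:(v>62)&(v<125)&(s>130)); print(mm.sum())
E
```

```text
lid (array([569.2, -52.3]), array([188.2, 148.5]), 80.1)
block (array([ 436.6, -308. ]), array([57.7, 29.9]), 79.2)
knob (array([527.5, -44.1]), array([25. , 10.8]), 76.7)
knob tri (276.0, 181.5) (265.14285714285717, 194.0) [526.4 -43.4  97.7]
t0.10 at [276.6 559.9 222. ] tool-y 63.71 tilt [-0.0006 -0.0012] shift tool [-490.7 -430.1  -17.4] turn rz -0.284 | F [ 0.  -0.3 -0.8] w 88.0
3794
```

```bash
python3 -m handwheel '[[-49,-43,0,0,0,0,0],[-49,-43,0,0,0,0,0],[-49,-43,0,0,0,0,0],[-49,-43,0,0,0,0,0],[-49,-43,0,0,0,0,0],[-49,-43,0,0,0,0,0],[-49,-43,0,0,0,0,0],[-49,-43,0,0,0,0,0],[-49,-43,0,0,0,0,0],[-49,-43,0,0,0,0,0]]'; python3 -m handwheel '[[0,0,0,0,0,-0.142,0.3],[0,0,0,0,0,-0.142,0.3],[0,0,0,0,0,0,0.3]]'; python3 -c "
from h import *
go(525,-44.6,180,80.1)"
```

```text
t: 1.35
ee_pos: [515.7, -19.3, 222.6]
orientation: [-0.715, -3.059, -0.0]
ft_force: [0.4, 0.0, -0.3]
width: 88.1
grasp_force: 0.0
t: 1.72
ee_pos: [515.1, -17.6, 222.3]
orientation: [-0.277, -3.129, 0.0]
ft_force: [0.7, 0.1, -0.3]
width: 62.8
grasp_force: 0.0
t1.73 at [515.1 -17.6 222.3] tool-y 79.88 tilt [-0.0008  0.    ] shift tool [-14.5 -24.9  42.3] turn rz -0.004 | F [ 0.7  0.1 -0.3] w 62.8
```

```bash
python3 -m handwheel '[[-7,-12.5,22,0,0,0,0.35],[-7.5,-12.5,20,0,0,0,0.35],[0,0,40,0,0,0,0.35],[0,0,40,0,0,0,0.35],[0,0,29,0,0,0,0.35],[0,0,0,0,0,0,0.35]]'; python3 -c "
from h import *
go(525,-44.6,70.5,80.1)
d=cam('side');cv2.imwrite('pics/s1.png',cv2.resize(d['frame'][120:270,200:400],(800,600)))"
```

```text
t: 2.48
ee_pos: [523.5, -44.0, 69.9]
orientation: [-0.277, -3.125, -0.0]
ft_force: [-0.8, 0.1, -0.1]
width: 57.0
grasp_force: 0.0
t2.48 at [523.5 -44.   69.9] tool-y 79.87 tilt [-0.0047  0.0005] shift tool [-1.5 -0.4 -0.7] turn rz -0.004 | F [-0.8  0.1 -0.1] w 57.0
```

View pics/s1.png

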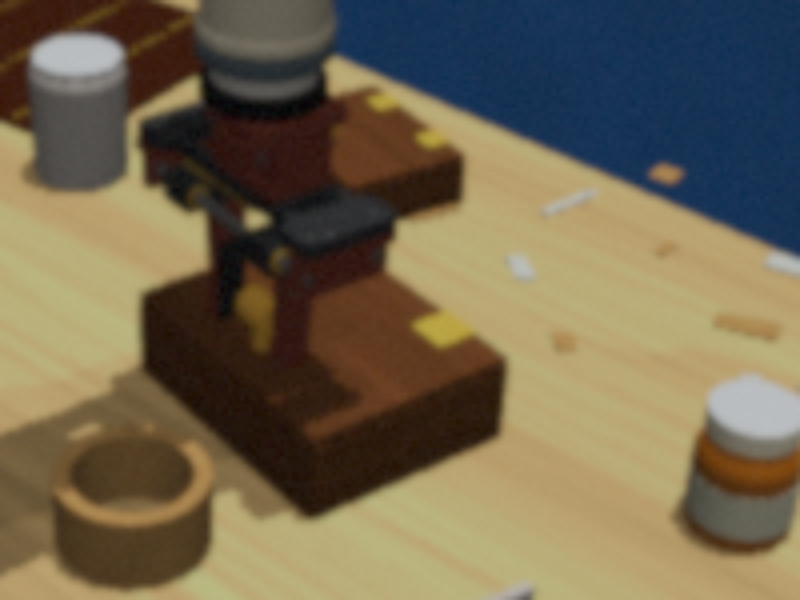

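```bash
python3 -m handwheel '[[-1.5,-0.4,0,0,0,0,1],[0,0,0,0,0,0,1],[0,0,0,0,0,0,1],[0,0,0,0,0,0,1]]'; python3 -c "
from h import *
a=np.linspace(0,1.86,17)+np.arctan2(34,120);r=124.7
print(np.c_[-np.diff(-r*np.cos(a)),-np.diff(r*np.sin(a))].round(1).tolist())
go(525,-44.6,70.5,80.1)"
```

```text
t: 3.02
ee_pos: [527.4, -43.9, 72.4]
orientation: [0.276, 3.128, 0.003]
ft_force: [0.6, 10.0, 2.9]
width: 25.7
grasp_force: 30.0
[[-4.8, -13.7], [-6.3, -13.0], [-7.8, -12.2], [-9.1, -11.2], [-10.4, -10.1], [-11.5, -8.8], [-12.4, -7.4], [-13.2, -5.9], [-13.8, -4.4], [-14.2, -2.7], [-14.4, -1.1], [-14.5, 0.6], [-14.3, 2.3], [-13.9, 3.9], [-13.4, 5.5], [-12.7, 7.0]]
t3.02 at [527.4 -43.9  72.4] tool-y 79.9 tilt [0.0017 0.0019] shift tool [ 2.2 -1.1  1.9] turn rz -0.003 | F [ 0.6 10.   2.9] w 25.7
```

```bash
python3 -m handwheel '[[-5,0.7,-14,0,0,0,1],[-6,0,-13,0,0,0,1],[-8,0,-12,0,0,0,1],[-9,0,-11,0,0,0,1],[-10.5,0,-10,0,0,0,1],[-11.5,0,-9,0,0,0,1],[-12.5,0,-7.5,0,0,0,1],[-13,0,-6,0,0,0,1]]'; python3 -c "
from h import *
go(525,-44.6,70.5,80.1)"
```

```text
t: 4.03
ee_pos: [600.4, -57.0, 154.1]
orientation: [-0.274, -3.127, -0.001]
ft_force: [0.3, 4.5, -7.9]
width: 26.0
grasp_force: 30.0
t4.03 at [600.4 -57.  154.1] tool-y 79.97 tilt [-0.0029  0.0011] shift tool [76.2 -0.9 83.8] turn rz -0.002 | F [ 0.3  4.5 -7.9] w 26.0
```

```bash
python3 -m handwheel '[[-14,0,-4.5,0,0,0,1],[-14,0,-2.5,0,0,0,1],[-14.5,0,-1,0,0,0,1],[-14.5,0,0.5,0,0,0,1],[-14.5,0,2.5,0,0,0,1],[-14,0,4,0,0,0,1],[-13.5,0,5.5,0,0,0,1],[-10,0,5.5,0,0,0,1],[0,0,0,0,0,0,1]]'; python3 -c "
from h import *
go(525,-44.6,70.5,80.1)"
```

```text
t: 5.15
ee_pos: [712.1, -77.2, 145.8]
orientation: [0.274, 3.123, -0.001]
ft_force: [3.1, 1.8, 6.2]
width: 25.8
grasp_force: 30.0
t5.15 at [712.1 -77.2 145.8] tool-y 79.99 tilt [ 0.0064 -0.0011] shift tool [190.4  -0.4  74.1] turn rz -0.002 | F [3.1 1.8 6.2] w 25.8
```

```bash
python3 -m handwheel '[[0,0,0,0,0,0,0.3],[0,0,0,0,0,0,0.3],[0,0,0,0,0,0,0.3],[0,0,-30,0,0,0,0.3],[0,0,-60,0,0,0,0],[0,0,-15,0,0,0,0]]'
python3 - <<'E'
from h import *
d=cam('side');np.save('side1.npy',d,allow_pickle=True);cv2.imwrite('pics/s2.png',cv2.resize(d['frame'][60:300,200:512],(780,600)))
# block grasp: tool y along block x (79.2-90=-10.8)
c=np.array([436.6,-308.0]); go(c[0],c[1],200,-10.8)
T=np.load('top0.npy',allow_pickle=True).item()
E
```

```text
t: 5.9
ee_pos: [710.4, -76.8, 253.8]
orientation: [0.274, 3.123, -0.001]
ft_force: [0.8, 0.4, -0.2]
width: 77.9
grasp_force: 0.0
t5.95 at [710.3 -76.8 253.9] tool-y 79.99 tilt [ 0.0062 -0.0009] shift tool [ 229.7 -275.3   52.4] turn rz -1.557 | F [ 0.6 -0.7  0.6] w 82.0
```

View pics/s2.png

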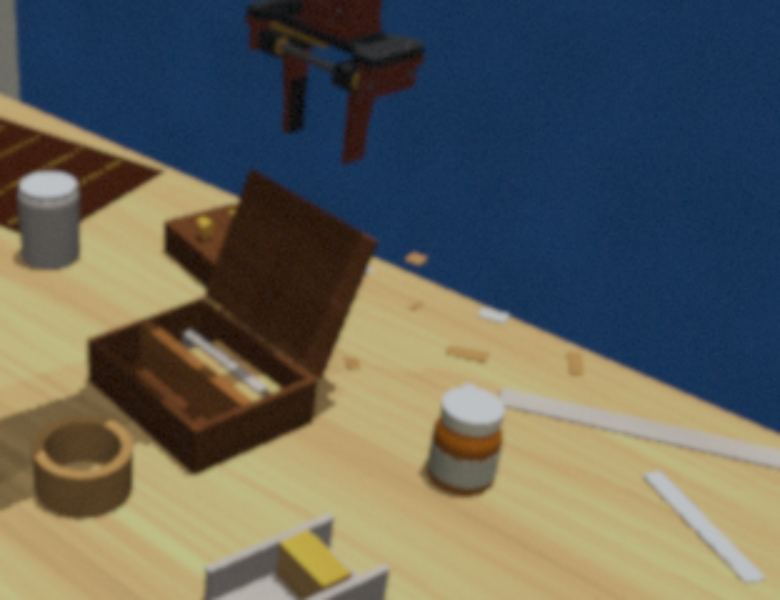

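Lid is open onto its stop (lid at about (300,270) in the crop). The block is visible in the channel. On to the block.

```bash
python3 -m handwheel '[[38,-46,0,0,0,0,0],[38,-46,0,0,0,0,0],[38,-46,0,0,0,0,0],[38,-46,0,0,0,0,0],[38,-46,0,0,0,0,0],[38,-46,0,0,0,0,0]]'; python3 -m handwheel '[[0,0,0,0,0,0.176,0],[0,0,0,0,0,0.176,0],[0,0,0,0,0,0.176,0],[0,0,0,0,0,0.176,0],[0,0,0,0,0,0.176,0],[0,0,0,0,0,0.176,0],[0,0,0,0,0,0.176,0],[0,0,0,0,0,0.176,0],[0,0,0,0,0,0.176,0],[0,0,0,0,0,0,0]]'; python3 -c "
from h import *
go(436.6,-308,160,-10.8)
d=np.load('side1.npy',allow_pickle=True).item()
m=mask_top(d,285,345,255,300,lambda h,s,v:(h>23)&(h<36)&(s>120)&(v>100)); print(rect(d,m,44))"
```

```text
t: 6.7
ee_pos: [433.6, -309.0, 247.7]
orientation: [-0.273, -3.128, -0.002]
ft_force: [-0.1, -0.9, 0.4]
width: 87.4
grasp_force: 0.0
t: 7.95
ee_pos: [435.2, -308.1, 247.8]
orientation: [-2.417, -2.004, 0.001]
ft_force: [-0.9, -0.1, -0.4]
width: 88.0
grasp_force: 0.0
t7.95 at [ 435.2 -308.1  247.8] tool-y -10.68 tilt [-0.002   0.0014] shift tool [ 0.3  1.5 87.8] turn rz 0.002 | F [-0.9 -0.1 -0.4] w 88.0
(array([ 436.6, -309.4]), array([56.9, 29.4]), 76.4)
```

```bash
python3 -m handwheel '[[0.3,1.4,50,0,0,0,0],[0,0,50,0,0,0,0],[0,0,50,0,0,0,0],[0,0,50,0,0,0,0],[0,0,34,0,0,0,0],[0,0,0,0,0,0,0],[0,0,0,0,0,0,1],[0,0,0,0,0,0,1],[0,0,0,0,0,0,1],[0,0,0,0,0,0,1]]'; python3 -m handwheel '[[0,0,0,0,0,0,1],[0,0,0,0,0,0,1],[0,0,-10,0,0,0,1],[0,0,-30,0,0,0,1],[0,0,-40,0,0,0,1],[0,0,-20,0,0,0,1]]'; python3 -c "
from h import *
go(530,-225,114,-10.8)"
```

```text
t: 9.2
ee_pos: [437.8, -308.9, 16.0]
orientation: [2.419, 2.003, 0.001]
ft_force: [0.4, -0.1, -0.3]
width: 51.2
grasp_force: 0.0
t: 9.95
ee_pos: [438.0, -309.1, 117.6]
orientation: [2.418, 2.002, 0.001]
ft_force: [0.3, -0.6, -0.7]
width: 30.0
grasp_force: 29.6
t9.95 at [ 438.  -309.1  117.6] tool-y -10.77 tilt [ 0.002  -0.0015] shift tool [99.8 74.6  3.6] turn rz 0.0 | F [ 0.3 -0.6 -0.7] w 30.0
```

```bash
python3 -m handwheel '[[33.3,25,0,0,0,0,1],[33.3,25,0,0,0,0,1],[33.2,24.6,0,0,0,0,1],[0,0,0,0,0,-0.015,1],[0,0,40,0,0,0,1],[0,0,35,0,0,0,1],[0,0,15,0,0,0,1],[0,0,0,0,0,0,1]]'; python3 -c "
from h import *
go(530,-225,12,-9.9)"
```

```text
t: 10.95
ee_pos: [528.5, -224.6, 24.6]
orientation: [-2.404, -2.02, 0.001]
ft_force: [0.6, 0.1, -0.5]
width: 30.0
grasp_force: 29.6
t10.95 at [ 528.5 -224.6   24.6] tool-y -9.93 tilt [-0.0019  0.0008] shift tool [-0.1  1.6 12.6] turn rz -0.001 | F [ 0.6  0.1 -0.5] w 30.0
```

```bash
python3 -m handwheel '[[0,0,6,0,0,0,1],[0,0,4,0,0,0,1],[0,0,2,0,0,0,1],[0,0,0,0,0,0,1],[0,0,0,0,0,0,1]]'; python3 -c "
from h import *
d=cam('side');cv2.imwrite('pics/s3.png',cv2.resize(d['frame'][160:310,240:440],(600,450)))
go(530,-225,12,-9.9)"
```

```text
t: 11.58
ee_pos: [529.5, -224.5, 13.4]
orientation: [2.405, 2.021, 0.0]
ft_force: [0.7, -0.1, -2.0]
width: 30.1
grasp_force: 29.6
t11.62 at [ 529.5 -224.5   13.4] tool-y -9.91 tilt [ 0.0003 -0.0001] shift tool [-0.4  0.6  1.4] turn rz -0.0 | F [ 0.3  0.6 -1.4] w 30.0
```

View pics/s3.png

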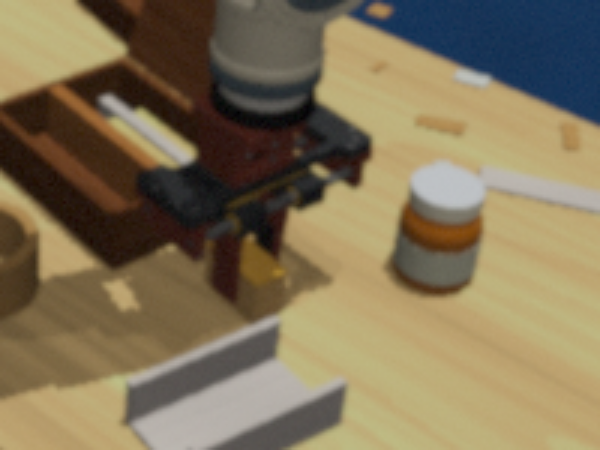

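The block is held and is just above the bench. I'll lower the last millimetre, release and turn.

```bash
python3 -m handwheel '[[0,0,1.2,0,0,0,1],[0,0,0,0,0,0,1],[0,0,0,0,0,0,0],[0,0,0,0,0,0,0],[0,0,0,0,0,0,0],[0,0,0,0,0,0,0],[0,0,-30,0,0,0,0],[0,0,-50,0,0,0,0],[0,0,0,0,0,-0.175,0]]'; python3 -m handwheel '[[0,0,0,0,0,-0.175,0],[0,0,0,0,0,-0.175,0],[0,0,0,0,0,-0.175,0],[0,0,0,0,0,-0.175,0],[0,0,0,0,0,-0.175,0],[0,0,0,0,0,-0.175,0],[0,0,0,0,0,-0.175,0],[0,0,0,0,0,-0.171,0],[0,0,0,0,0,0,0]]'
python3 - <<'E'
from h import *
d=cam('side');cv2.imwrite('pics/s4.png',cv2.resize(d['frame'][160:310,240:440],(600,450)))
try:
    m=mask_top(d,300,350,225,275,lambda h,s,v:(h>20)&(h<36)&(s>110)&(v>80)); print(rect(d,m,40))
except Exception as e: print(e)
go(530,-225,18,80.1)
E
```

```text
t: 12.75
ee_pos: [531.8, -225.6, 95.7]
orientation: [2.211, 2.223, 0.004]
ft_force: [0.3, -0.4, -0.1]
width: 87.2
grasp_force: 0.0
t: 13.88
ee_pos: [529.3, -224.5, 92.0]
orientation: [-0.273, -3.13, 0.0]
ft_force: [-0.1, -0.1, -0.2]
width: 87.9
grasp_force: 0.0
(array([ 540.2, -249.1]), array([11.9,  0. ]), 72.6)
t13.93 at [ 529.3 -224.5   92. ] tool-y 79.9 tilt [-0.  0.] shift tool [-0.7 -0.4 74. ] turn rz -0.004 | F [1.1 0.1 0.7] w 88.1
```

View pics/s4.png

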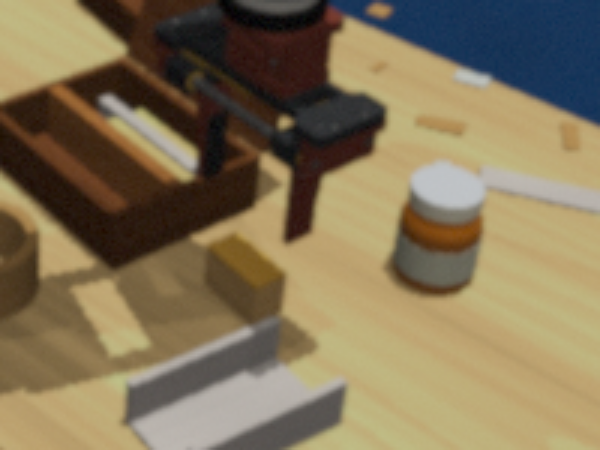

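Run:
```python
from h import *
d=np.load('side1.npy',allow_pickle=True).item()
P=np.array([ray(d,240+u/3,160+v/3,40)[:2] for u,v in [(207,241),(236,234),(284,268),(256,284)]]);print(P.round(1),P.mean(0))
print(proj(d,[530,-225,40])*3-[720,480])
t=cam('top');m=mask_top(t,320,400,170,260,lambda h,s,v:(h>23)&(h<36)&(s>140)&(v>60));print(m.sum(),rect(t,m,40))
```

```text
[[ 522.7 -191.1]
 [ 545.7 -201.2]
 [ 539.8 -252.8]
 [ 509.9 -249.8]] [ 529.52208064 -223.72677465]
[247.10600608 256.87732875]Traceback (most recent call last):
  File "<stdin>", line 5, in <module>
  File "h.py", line 14, in mask_top
    n,l,s,c=cv2.connectedComponentsWithStats(m); i=1+np.argmax(s[1:,4]); return (l==i).astype(np.uint8)
                                                     ~~~~~~~~~^^^^^^^^^
    return _wrapfunc(a, 'argmax', axis=axis, out=out, **kwds)
    return bound(*args, **kwds)
ValueError: attempt to get argmax of an empty sequence
```

```bash
python3 -m handwheel '[[0,0,40,0,0,-0.004,0],[0,0,30,0,0,0,0],[0,0,10,0,0,0,0],[0,0,0,0,0,0,0],[0,0,0,0,0,0,1],[0,0,0,0,0,0,1],[0,0,0,0,0,0,1],[0,0,0,0,0,0,1]]'; python3 -c "
from h import *
go(529.5,-224,12,80.1)"
```

```text
t: 14.98
ee_pos: [529.8, -224.7, 12.7]
orientation: [0.265, 3.129, -0.0]
ft_force: [-1.4, 0.9, 5.8]
width: 60.3
grasp_force: 29.7
t14.97 at [ 529.8 -224.7   12.7] tool-y 80.32 tilt [ 0.0009 -0.0004] shift tool [0.4 0.6 0.7] turn rz 0.004 | F [-1.4  0.9  5.8] w 60.3
```

```bash
python3 -m handwheel '[[0,0,-10,0,0,0,1],[0,0,-50,0,0,0,1],[0,0,-60,0,0,0,1],[0,0,-7,0,0,0,1],[0,0,0,0,0,0,1]]'; python3 -c "
from h import *
go(529.5,-224,140,80.1)
d=cam('top');np.save('top1.npy',d,allow_pickle=True)
a=d['frame'][130:220,225:345].copy(); a=cv2.resize(a,(800,600),interpolation=cv2.INTER_CUBIC)
c=np.array([569.2,-52.3]);R=Ro.from_euler('z',-9.9,degrees=True).as_matrix()[:2,:2]
for x,y,z in [(-75,-95,54),(-75,95,54),(0,-87,54),(0,87,54),(-13,-87,54),(-13,87,54),(-67,-87,54),(-67,87,54),(75,95,54)]:
    u,v=proj(d,[*(c+R@[x,y]),z]);cv2.circle(a,(int((u-225+.5)*800/120),int((v-130+.5)*600/90)),3,(0,255,0),-1)
cv2.imwrite('pics/t1.png',a)"
```

```text
t: 15.6
ee_pos: [529.2, -224.4, 139.3]
orientation: [0.265, 3.13, -0.0]
ft_force: [0.1, 0.2, -2.7]
width: 60.2
grasp_force: 29.7
t15.60 at [ 529.2 -224.4  139.3] tool-y 80.33 tilt [ 0.0005 -0.0003] shift tool [-0.2  0.5 -0.7] turn rz 0.004 | F [ 0.1  0.2 -2.7] w 60.2
```

View pics/t1.png

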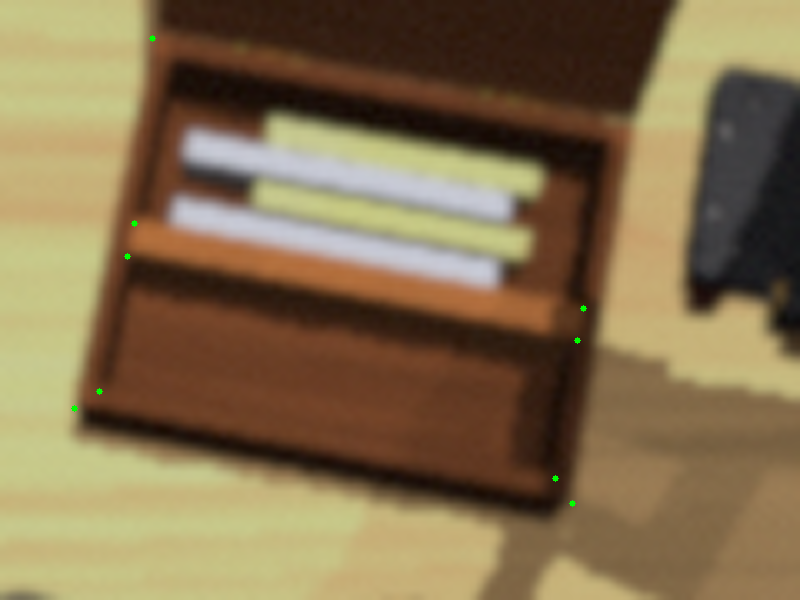

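```bash
python3 -m handwheel '[[5,44,0,0,0,0,1],[5,44,0,0,0,0,1],[5,44,0,0,0,0,1],[6.5,44.5,0,0,0,0.004,1],[0,0,40,0,0,0,1],[0,0,0,0,0,0,1]]'; python3 -c "
from h import *
go(537.7,-46.3,100,80.1)
d=cam('side')
a=cv2.resize(d['frame'][140:260,215:375],(800,600),interpolation=cv2.INTER_CUBIC)
c=np.array([569.2,-52.3]);R=Ro.from_euler('z',-9.9,degrees=True).as_matrix()[:2,:2]
for x,y,z in [(-75,-95,54),(-75,95,54),(75,-95,54),(0,-87,54),(0,87,54),(-13,-87,54),(-13,87,54),(-67,-87,54),(-67,87,54),(-47,-30,87),(-17,-30,87),(-47,-30,127),(-47,30,127)]:
    u,v=proj(d,[*(c+R@[x,y]),z]);cv2.circle(a,(int((u-215+.5)*5),int((v-140+.5)*5)),3,(0,255,0),-1)
cv2.imwrite('pics/s5.png',a)"
```

```text
t: 16.4
ee_pos: [534.2, -46.0, 95.1]
orientation: [-0.268, -3.121, -0.0]
ft_force: [-0.8, 0.1, -1.3]
width: 60.6
grasp_force: 29.7
t16.40 at [534.2 -46.   95.1] tool-y 80.17 tilt [-0.0091  0.0009] shift tool [-3.4  0.3 -4.9] turn rz 0.001 | F [-0.8  0.1 -1.3] w 60.6
```

View pics/s5.png

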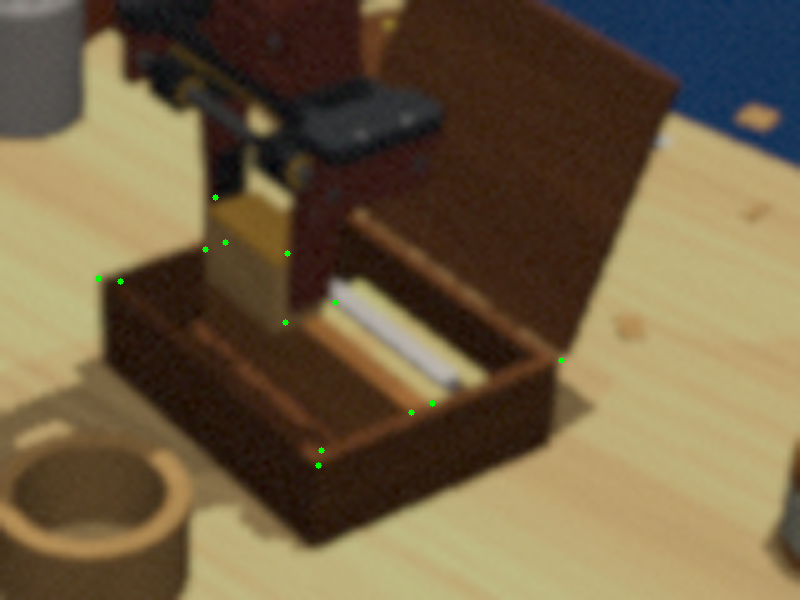

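The projected case and block points line up with the picture within about 2 mm. The block is over the bed.

```bash
python3 -m handwheel '[[0,0,15,0,0,0,1],[0,0,15,0,0,0,1],[0,0,12,0,0,0,1],[0,0,12,0,0,0,1],[0,0,8,0,0,0,1],[0,0,0,0,0,0,1],[0,0,0,0,0,0,1]]'; python3 -c "
from h import *
go(537.7,-46.3,21,80.1)"
```

```text
t: 17.32
ee_pos: [538.1, -46.9, 37.2]
orientation: [0.271, 3.129, -0.0]
ft_force: [0.2, 0.2, -0.9]
width: 60.4
grasp_force: 29.7
t17.32 at [538.1 -46.9  37.2] tool-y 80.1 tilt [ 0.0004 -0.    ] shift tool [ 0.5  0.5 16.2] turn rz 0.0 | F [ 0.2  0.2 -0.9] w 60.4
```

```bash
python3 -m handwheel '[[0,0,4,0,0,0,1],[0,0,4,0,0,0,1],[0,0,4,0,0,0,1],[0,0,2,0,0,0,1],[0,0,1,0,0,0,1],[0,0,0,0,0,0,1],[0,0,0,0,0,0,1]]'; python3 -c "
from h import *
go(537.7,-46.3,21,80.1)"
```

```text
t: 18.2
ee_pos: [537.9, -46.9, 22.1]
orientation: [0.271, 3.13, -0.0]
ft_force: [0.7, 0.1, -2.0]
width: 60.3
grasp_force: 29.7
t18.20 at [537.9 -46.9  22.1] tool-y 80.1 tilt [ 0.0002 -0.    ] shift tool [0.3 0.6 1.1] turn rz -0.0 | F [ 0.7  0.1 -2. ] w 60.3
```

```bash
python3 -m handwheel '[[0,0,1,0,0,0,1],[0,0,0.5,0,0,0,1],[0,0,0,0,0,0,1]]'; python3 -m handwheel '[[0,0,0.5,0,0,0,1],[0,0,0,0,0,0,1]]'
```

```text
t: 18.58
ee_pos: [537.9, -46.9, 20.7]
orientation: [0.271, 3.13, -0.0]
ft_force: [-1.0, -0.2, 2.4]
width: 60.1
grasp_force: 29.7
t: 18.82
ee_pos: [537.9, -46.9, 20.7]
orientation: [0.271, 3.13, -0.0]
ft_force: [-1.6, 0.5, 8.9]
width: 60.3
grasp_force: 29.7
```

```bash
python3 -m handwheel '[[0,0,-0.6,0,0,0,1],[-1.5,0,0,0,0,0,1],[-1,0,0,0,0,0,1],[-1,0,0,0,0,0,1],[0,0,0,0,0,0,1]]'; python3 -m handwheel '[[-1,0,0,0,0,0,1],[0,0,0,0,0,0,1]]'
```

```text
t: 19.45
ee_pos: [538.2, -47.0, 20.7]
orientation: [-0.271, -3.124, -0.001]
ft_force: [-10.4, 2.9, 16.0]
width: 60.1
grasp_force: 29.7
t: 19.7
ee_pos: [539.3, -47.2, 20.7]
orientation: [-0.271, -3.124, -0.0]
ft_force: [-8.3, 1.7, 12.6]
width: 60.8
grasp_force: 29.7
```

```bash
python3 -m handwheel '[[0,0,-1,0,0,0,1],[0,0,0,0,0,0,1],[-1,0,0,0,0,0,1],[0,0,0,0,0,0,1]]'; python3 -c "
from h import *
go(541.6,-46.3,21,80.1)"
```

```text
t: 20.2
ee_pos: [542.9, -47.8, 21.3]
orientation: [-0.271, -3.129, -0.0]
ft_force: [-0.6, 0.4, -1.3]
width: 60.4
grasp_force: 29.7
t20.20 at [542.9 -47.8  21.3] tool-y 80.1 tilt [-0.0009  0.0001] shift tool [1.6 1.3 0.3] turn rz 0.0 | F [-0.6  0.4 -1.3] w 60.4
```

```bash
python3 -m handwheel '[[-1,0,0,0,0,0,1],[-1,0,0,0,0,0,1],[0,0,0,0,0,0,1],[0,0,0,0,0,0,1]]'; python3 -m handwheel '[[-1,0,0,0,0,0,1],[0,0,0,0,0,0,1],[0,0,0,0,0,0,1]]'
```

```text
t: 20.7
ee_pos: [543.0, -47.9, 21.2]
orientation: [-0.27, -3.126, -0.0]
ft_force: [-6.9, 2.5, 3.7]
width: 60.0
grasp_force: 29.6
t: 21.08
ee_pos: [543.0, -47.9, 21.0]
orientation: [-0.27, -3.124, -0.0]
ft_force: [-9.8, 2.3, 4.3]
width: 60.3
grasp_force: 29.6
```

```bash
python3 -m handwheel '[[2.5,0,0.5,0,0,0,1],[0,0,0.3,0,0,0,1],[0,0,0,0,0,0,0.1],[0,0,0,0,0,0,0.1],[0,0,0,0,0,0,0.1],[0,0,0,0,0,0,0.1]]'; python3 -m handwheel '[[0,0,-20,0,0,0,0.1],[0,0,-50,0,0,0,0.1],[0,0,-50,0,0,0,0.1],[0,0,-50,0,0,0,0.1],[0,0,0,0,0,0,0.1]]'
python3 - <<'E'
from h import *
d=cam('side');np.save('side2.npy',d,allow_pickle=True)
yel=lambda h,s,v:(h>20)&(h<36)&(s>110)&(v>70)
m=mask_top(d,240,320,170,235,yel); print('block',m.sum(),rect(d,m,48))
c=np.array([569.2,-52.3]);R=Ro.from_euler('z',-9.9,degrees=True).as_matrix()[:2,:2]
print('bed',c+R@[-28,0])
go(418,321,190,83)
E
```

```text
t: 21.82
ee_pos: [544.0, -48.0, 20.9]
orientation: [0.271, 3.129, -0.0]
ft_force: [-0.3, -0.2, 0.2]
width: 79.3
grasp_force: 0.0
t: 22.45
ee_pos: [546.5, -48.2, 194.9]
orientation: [0.27, 3.122, -0.0]
ft_force: [0.7, -0.2, -0.3]
width: 78.9
grasp_force: 0.0
block 43 (array([551.6, -46.2]), array([52.7,  9.4]), 78.8)
bed [541.61693887 -47.48598519]
t22.50 at [544.9 -48.  192.6] tool-y 80.1 tilt [ 0.0042 -0.0004] shift tool [188.4 341.7   1.9] turn rz -0.051 | F [-0.2  1.1 -0.9] w 79.2
```

Run:
```python
from h import *
T=np.load('top0.npy',allow_pickle=True).item();S=np.load('side0.npy',allow_pickle=True).item()
a,b=ray(T,115,210.5,26)[:2],ray(T,171.5,222.5,26)[:2]
e=(a-b)/np.linalg.norm(a-b);n=np.array([e[1],-e[0]])
print('edge',a,b,np.linalg.norm(a-b),'yaw y',np.degrees(np.arctan2(e[1],e[0])))
m=mask_top(T,100,180,200,250,lambda h,s,v:((h<17)&(s>120)&(v>40)));m=cv2.morphologyEx(m,cv2.MORPH_CLOSE,np.ones((9,9),np.uint8)); print(m.sum(),rect(T,m,26))
c=(a+b)/2-30*n; print('centre',c,'wedge socket',c+35*e,'head centre',c+35*e-5.5*n)
o=c+35*e
# check corners predicted in both views (pixels in 800x600 pictures)
for d,s in((T,'T'),(S,'S')): print(s,[ (proj(d,[*(o+n*x+e*y),91])/.64).round(0).tolist() for x,y in[(-19,18),(8,18),(8,-18),(-19,-18)]],[ (proj(d,[*(c-35*e+n*x+e*y),91])/.64).round(0).tolist() for x,y in[(-8,18),(8,18),(8,-18),(-8,-18)]])
crop=np.hstack([cv2.resize(T['frame'][205:250,100:180],(800,450),interpolation=cv2.INTER_CUBIC)])
crop2=cv2.resize(S['frame'][150:205,125:180],(550,550),interpolation=cv2.INTER_CUBIC)
for d,im,u0,v0,col in((T,crop,100,205,0),(S,crop2,125,150,0)):
    for x,y,z in[(-19,18,91),(8,18,91),(8,-18,91),(-19,-18,91)]:
        u,v=proj(d,[*(o+n*x+e*y),z]);cv2.circle(im,(int((u-u0+.5)*10),int((v-v0+.5)*10)),4,(0,255,0),-1)
    for x,y,z in[(-30,-75,26),(30,-75,26),(30,75,26),(-30,75,26)]:
        u,v=proj(d,[*(c+n*x+e*y),z]);cv2.circle(im,(int((u-u0+.5)*10),int((v-v0+.5)*10)),4,(255,0,0),-1)
out=np.hstack([cv2.resize(crop,(480,270)),cv2.resize(crop2[:, :320],(314,540))[:270]*0+0]) if 0 else None
A=cv2.resize(crop,(450,253)); A=cv2.copyMakeBorder(A,0,347,0,0,cv2.BORDER_CONSTANT); B=cv2.resize(crop2,(350,350)); B=cv2.copyMakeBorder(B,0,250,0,0,cv2.BORDER_CONSTANT)
cv2.imwrite('pics/w.png',np.hstack([A,B])[:350])
```

```text
edge [459.85508339 362.83359119] [431.85710872 216.43692363] 149.04989385297682 yaw y 79.17307094415807
1324 (array([417.2, 294.7]), array([150.3,  60. ]), 78.8)
centre [416.39012387 295.27054649] wedge socket [422.9646278  329.64751405] head centre [417.5625329  330.68065038]
T [[167.0, 357.0], [173.0, 340.0], [196.0, 344.0], [191.0, 362.0]] [[214.0, 360.0], [217.0, 349.0], [241.0, 354.0], [238.0, 365.0]]
S [[211.0, 244.0], [225.0, 240.0], [233.0, 249.0], [219.0, 253.0]] [[232.0, 259.0], [241.0, 257.0], [250.0, 265.0], [241.0, 268.0]]
```

View pics/w.png

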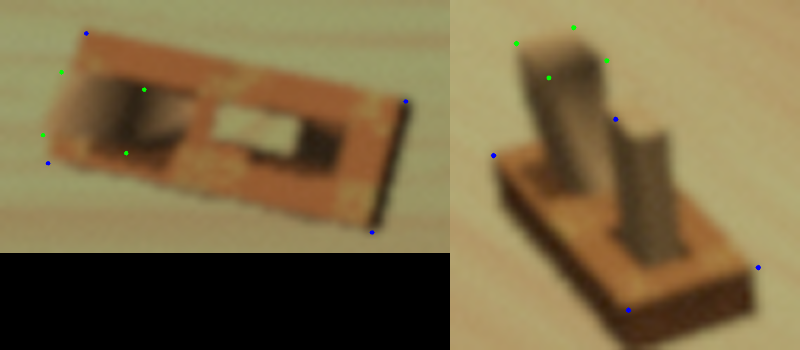

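Rack corners fit in both views. The wedge is in the left socket with its slope toward the robot. Going above it.

```bash
python3 -m handwheel '[[23.8,43.9,0,0,0,0,0.35],[23.8,43.9,0,0,0,0,0.35],[23.8,43.9,0,0,0,0,0.35],[23.8,43.9,0,0,0,0,0.35],[23.8,43.9,0,0,0,0,0.35],[23.8,43.9,0,0,0,0,0.35],[23.8,43.9,0,0,0,0,0.35],[23.8,43.9,0,0,0,0,0.35],[0,0,0,0,0,0.019,0.35],[0,0,0,0,0,0,0.35]]'; python3 -c "
from h import *
go(418,330.5,59.5,79)"
```

```text
t: 23.75
ee_pos: [415.8, 330.0, 189.4]
orientation: [-0.3, -3.126, 0.003]
ft_force: [-0.1, -0.3, 0.3]
width: 57.0
grasp_force: 0.0
t23.75 at [415.8 330.  189.4] tool-y 79.05 tilt [-0.0019 -0.0018] shift tool [ -2.2   1.2 129.9] turn rz 0.001 | F [-0.1 -0.3  0.3] w 57.0
```

```bash
python3 -m handwheel '[[-2,1,50,0,0,0,0.35],[0,0,40,0,0,0,0.35],[0,0,25,0,0,0,0.35],[0,0,13,0,0,0,0.35],[0,0,0,0,0,0,0.35],[0,0,0,0,0,0,0.35]]'; python3 -c "
from h import *
go(418,330.5,59.5,79)"; python3 -m handwheel '[[0,0,0,0,0,0,1],[0,0,0,0,0,0,1],[0,0,0,0,0,0,1],[0,0,0,0,0,0,1]]'; python3 -c "
from h import *
go(418,330.5,59.5,79)"
```

```text
t: 24.5
ee_pos: [419.4, 331.5, 63.7]
orientation: [0.301, 3.126, 0.001]
ft_force: [-0.1, 0.4, -0.3]
width: 57.1
grasp_force: 0.0
t24.50 at [419.4 331.5  63.7] tool-y 78.98 tilt [0.0012 0.0008] shift tool [ 1.2 -1.2  4.2] turn rz -0.0 | F [-0.1  0.4 -0.3] w 57.1
t: 25.0
ee_pos: [419.0, 331.7, 63.2]
orientation: [0.301, 3.127, 0.001]
ft_force: [0.0, -0.1, 4.4]
width: 36.2
grasp_force: 30.0
t25.00 at [419.  331.7  63.2] tool-y 79.02 tilt [0.0007 0.0006] shift tool [ 0.7 -1.4  3.7] turn rz 0.0 | F [ 0.  -0.1  4.4] w 36.2
```

```bash
python3 -m handwheel '[[0,0,-12,0,0,0,1],[0,0,-25,0,0,0,1],[0,0,-45,0,0,0,1],[0,0,-42,0,0,0,1],[0,0,0,0,0,-0.019,1],[0,0,0,0,0,0,1]]'; python3 -c "
from h import *
go(511.5,-42.2,190,80.1)
d=cam('side');np.save('side3.npy',d,allow_pickle=True)"
```

```text
t: 25.75
ee_pos: [418.2, 331.0, 186.5]
orientation: [-0.271, -3.129, 0.001]
ft_force: [-0.4, -0.7, -0.7]
width: 36.2
grasp_force: 30.0
t25.75 at [418.2 331.  186.5] tool-y 80.11 tilt [-0.0005 -0.0004] shift tool [-156.  -351.6   -3.4] turn rz 0.0 | F [-0.4 -0.7 -0.7] w 36.2
```

```bash
python3 -m handwheel '[[-19.5,-44,0,0,0,0,1],[-19.5,-44,0,0,0,0,1],[-19.5,-44,0,0,0,0,1],[-19.5,-44,0,0,0,0,1],[-19.5,-44,0,0,0,0,1],[-19.5,-44,0,0,0,0,1],[-19.5,-44,0,0,0,0,1],[-19.5,-43.6,30,0,0,0,1],[0,0,20,0,0,0,1],[0,0,0,0,0,0,1]]';python3 -m handwheel '[[0,0,0,0,0,0,1]]'; python3 -c "
from h import *
go(511.5,-42.2,130,80.1)
d=cam('side');np.save('side3.npy',d,allow_pickle=True)
o=sensors.get_obs();p=np.array(o['ee_pos']);R=Ro.from_euler('z',-9.9,degrees=True).as_matrix()
for n,q in dict(bl=(-8,18,0),br=(8,-18,0),bm=(-8,-18,0),tm=(-19,-18,55),tr=(8,-18,55)).items():
    print(n,proj(d,p+R@[q[0]+4.6,q[1],q[2]-57.2]).round(1))
h=cv2.cvtColor(d['frame'],cv2.COLOR_BGR2HSV)
u,v=proj(d,p+R@[4.6,-18,-50]).round().astype(int)
for dv in(-12,-8,-4,0): print(v+dv,u,[tuple(int(a) for a in h[v+dv,x][[0,2]]) for x in range(u-18,u+19)])
"
```

```text
t: 27.05
ee_pos: [509.7, -42.1, 134.1]
orientation: [-0.273, -3.123, -0.0]
ft_force: [-0.7, 0.3, 0.6]
width: 36.2
grasp_force: 30.0
t: 27.18
ee_pos: [511.6, -41.4, 136.5]
orientation: [-0.27, -3.129, -0.0]
ft_force: [-0.4, -0.1, -0.3]
width: 36.1
grasp_force: 30.0
t27.18 at [511.6 -41.4 136.5] tool-y 80.13 tilt [-0.0012  0.0002] shift tool [-0.  -0.8  6.5] turn rz 0.0 | F [-0.4 -0.1 -0.3] w 36.1
bl [255.2 199. ]
br [268.9 203.7]
bm [263.6 205.8]
tm [260.1 188.2]
tr [269.4 184.7]
190 266 [(18, 157), (17, 140), (16, 124), (15, 110), (13, 98), (14, 81), (17, 72), (18, 71), (17, 74), (18, 73), (17, 75), (17, 72), (17, 75), (17, 78), (17, 85), (17, 90), (18, 94), (16, 92), (18, 89), (17, 90), (16, 87), (18, 72), (14, 53), (9, 47), (14, 49), (13, 46), (13, 52), (11, 62), (13, 61), (14, 55), (8, 51), (9, 42), (15, 38), (5, 40), (14, 39), (13, 38), (13, 42)]
194 266 [(11, 45), (11, 45), (13, 44), (12, 44), (15, 46), (14, 45), (17, 63), (17, 66), (16, 71), (19, 73), (17, 74), (16, 73), (17, 74), (18, 75), (16, 81), (18, 86), (17, 91), (17, 93), (18, 95), (19, 95), (18, 93), (16, 76), (14, 57)
[... 238 characters left out ...]
(17, 71), (15, 71), (17, 71), (17, 73), (17, 71), (18, 69), (17, 76), (17, 82), (18, 87), (18, 91), (18, 95), (17, 104), (17, 115), (15, 136), (15, 146), (15, 144), (15, 134), (13, 120), (14, 99), (16, 90), (20, 92), (23, 109), (25, 125), (21, 141), (19, 158), (18, 172), (15, 177), (18, 177), (22, 178)]
202 266 [(13, 43), (13, 40), (14, 43), (18, 39), (14, 42), (9, 38), (12, 43), (12, 46), (13, 54), (11, 59), (14, 61), (15, 65), (18, 70), (18, 75), (17, 72), (17, 77), (17, 80), (17, 85), (18, 95), (18, 109), (20, 125), (20, 135), (19, 127), (17, 115), (15, 124), (14, 138), (14, 148), (14, 149), (15, 154), (18, 161), (22, 172), (25, 183), (26, 188), (26, 186), (25, 176), (24, 164), (22, 153)]
```

```bash
python3 -m handwheel '[[0,-0.8,12,0,0,0,1],[0,0,12,0,0,0,1],[0,0,8,0,0,0,1],[0,0,6,0,0,0,1],[0,0,5,0,0,0,1],[0,0,0,0,0,0,1],[0,0,0,0,0,0,1]]'; python3 -c "
from h import *
go(511.5,-42.2,71.2,80.1)"
```

```text
t: 28.1
ee_pos: [512.0, -42.6, 94.0]
orientation: [0.271, 3.13, -0.0]
ft_force: [-0.3, -0.3, -0.8]
width: 36.5
grasp_force: 30.0
t28.10 at [512.  -42.6  94. ] tool-y 80.1 tilt [ 0.0003 -0.    ] shift tool [ 0.5  0.3 22.8] turn rz -0.0 | F [-0.3 -0.3 -0.8] w 36.5
```

```bash
python3 -m handwheel '[[-0.5,0,4,0,0,0,1],[-0.5,0,4,0,0,0,1],[-1,0,4,0,0,0,1],[0,0,0,0,0,0,1]]'; python3 -m handwheel '[[-0.5,0,3,0,0,0,1],[-0.5,0,3,0,0,0,1],[0,0,0,0,0,0,1]]'
```

```text
t: 28.6
ee_pos: [513.5, -42.9, 81.3]
orientation: [-0.271, -3.129, -0.0]
ft_force: [-1.0, -0.9, -1.0]
width: 36.1
grasp_force: 30.0
t: 28.98
ee_pos: [514.7, -43.1, 75.5]
orientation: [-0.271, -3.13, -0.0]
ft_force: [-1.0, 1.0, -1.2]
width: 36.2
grasp_force: 30.0
```

```bash
python3 -m handwheel '[[-0.5,0,2,0,0,0,1],[0,0,2,0,0,0,1],[0,0,0,0,0,0,1]]'; python3 -m handwheel '[[0,0,2,0,0,0,1],[0,0,0,0,0,0,1]]'
```

```text
t: 29.35
ee_pos: [514.8, -43.1, 71.5]
orientation: [-0.271, -3.129, -0.0]
ft_force: [-1.6, -0.7, -2.2]
width: 36.3
grasp_force: 30.0
t: 29.6
ee_pos: [515.0, -42.8, 70.5]
orientation: [-0.271, -3.129, -0.001]
ft_force: [-5.6, 1.9, 11.6]
width: 35.8
grasp_force: 30.0
```

```bash
python3 -m handwheel '[[0.5,0,1,0,0,0,1],[0,0,1,0,0,0,1],[0,0,0,0,0,0,1],[0,0,0,0,0,0,1]]'; python3 -m handwheel '[[0,0,0,0,0,0,0.35],[0,0,0,0,0,0,0.35],[0,0,0,0,0,0,0.35],[0,0,-30,0,0,0,0.35],[0,0,-20,0,0,0,1],[0,0,0,0,0,0,1],[0,0,0,0,0,0,1],[0,0,0,0,0,0,1],[0,0,0,0,0,0,1]]'; python3 -c "
from h import *
go(514,-43,102,80.1)"
```

```text
t: 30.1
ee_pos: [515.1, -42.7, 70.3]
orientation: [0.271, 3.129, 0.001]
ft_force: [-10.0, 3.7, 32.6]
width: 36.3
grasp_force: 30.0
t: 31.22
ee_pos: [514.3, -43.1, 117.0]
orientation: [-0.271, -3.129, -0.0]
ft_force: [-0.0, 0.6, 0.2]
width: 10.4
grasp_force: 0.0
t31.23 at [514.3 -43.1 117. ] tool-y 80.1 tilt [-0.0013  0.0001] shift tool [ 0.3  0.  15.1] turn rz 0.0 | F [-0.   0.6  0.2] w 10.4
```

```bash
python3 -m handwheel '[[0,0,8,0,0,0,1],[0,0,6,0,0,0,1],[0,0,3,0,0,0,1],[0,0,2,0,0,0,1],[0,0,0,0,0,0,1]]'; python3 -m handwheel '[[0,0,1,0,0,0,1],[0,0,0,0,0,0,1]]'
```

```text
t: 31.85
ee_pos: [514.6, -43.1, 99.1]
orientation: [-0.271, -3.129, -0.0]
ft_force: [-2.0, 0.2, 4.7]
width: 0.4
grasp_force: 2.4
t: 32.1
ee_pos: [514.5, -43.1, 99.0]
orientation: [-0.271, -3.13, 0.0]
ft_force: [-6.2, 0.3, 15.6]
width: 0.4
grasp_force: 7.6
```

```bash
python3 -m handwheel '[[0,0,1,0,0,0,1],[0,0,0,0,0,0,1],[0,0,0,0,0,0,1]]'; python3 -m handwheel '[[0,0,-5,0,0,0,1],[0,0,-40,0,0,0,1],[0,0,-60,0,0,0,1],[0,0,-60,0,0,0,1],[30,0,-30,0,0,0,1],[0,0,0,0,0,0,1]]'
python3 - <<'E'
from h import *
d=cam('side');c=np.array([569.2,-52.3]);R=Ro.from_euler('z',-9.9,degrees=True).as_matrix()[:2,:2]
h=cv2.cvtColor(d['frame'],cv2.COLOR_BGR2HSV)
W=lambda x,y,z:proj(d,[*(c+R@[x,y]),z])
# wedge -y face right/left edges along a row, predicted vs seen (brightness steps)
for z in (75,90):
    a,b=W(-70,-18,z),W(-43,-18,z); v=int(round((a[1]+b[1])/2)); print(z,a.round(1),b.round(1),v,h[v,int(a[0])-8:int(b[0])+9,2].tolist())
yel=(h[...,0]>20)&(h[...,0]<36)&(h[...,1]>110)&(h[...,2]>70)
m=np.zeros(yel.shape,np.uint8);m[170:235,240:320]=yel[170:235,240:320]
ys,xs=np.where(m);print('brass',len(xs),xs.min(),xs.max(),ys.min(),ys.max())
print('expected block top',[W(x,y,48).round(1).tolist() for x,y in((-43,-30),(-13,-30),(-13,30),(-43,30))])
E
```

```text
t: 32.48
ee_pos: [514.6, -43.1, 98.9]
orientation: [0.271, 3.13, -0.0]
ft_force: [-8.6, 0.8, 25.6]
width: 0.2
grasp_force: 13.0
t: 33.22
ee_pos: [485.4, -37.9, 294.1]
orientation: [0.27, 3.125, -0.0]
ft_force: [0.6, -0.3, -0.3]
width: 0.4
grasp_force: 0.0
75 [261.  208.8] [270.  205.2] 207 [89, 84, 75, 68, 71, 74, 73, 74, 75, 83, 94, 111, 118, 116, 112, 109, 113, 131, 158, 179, 186, 185, 177, 163, 138, 116, 120]
90 [261.1 203.7] [270.1 200.1] 202 [68, 75, 79, 81, 79, 81, 83, 84, 86, 92, 93, 92, 91, 90, 85, 86, 93, 101, 113, 129, 144, 155, 157, 160, 166, 175]
brass 163 240 311 170 219
expected block top [[272.6, 216.5], [282.4, 212.6], [268.2, 201.3], [258.7, 205.1]]
```

```bash
python3 -c "
from h import *
print(ctrl.close_job())"
```

```text
the job is handed in; nothing more can be done
None
```

The job is handed in, with no verdict shown: the lid is open, the block is in the bed against the rail, and the wedge is pressed down at about 26 N to about 6 mm above the bed floor, but I had no pictures left to view the end state.

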